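Wind the pollen sampler's clock and lift the drum unit off its loading stand

ROBOT

A 6-joint arm with a two-finger parallel gripper is mounted at the origin on the work surface. World frame = base frame: x ahead of the robot, y to its left, z up, the work surface at z = 0. Lengths are in m, angles in rad, forces in N, time in s.
With the tool pointing down it reaches from about 0.375 to 0.9 m from the base axis. Payload 3.1 kg.
Tool frame: the origin (TCP) lies midway between the tips of the shut fingers; the grasp point (between the pads) lies 19 mm behind it; z points along the fingers, x is the direction in which the jaws open and shut, and the axes are right-handed (so a half turn about z gives the same grasp; the last joint's range is limited). The gripper opens to 87 mm and grips with 3 to 60 N. Pads are 19 mm wide; open, the fingers measure 117 mm over their backs; the gripper's body (75 mm by 190 mm) begins 51 mm behind the grasp point.
Start: joints at [-1.312, 0.527, 1.433, -0, 1.181, -0.178], TCP at [0.264, -0.566, 0.223] pointing down, gripper open.
Joint ranges: [-3.08, 3.08], [-0.75, 2.2], [0.22, 2.44], [-1.43, 4.57], [0, 2.65], [-2.85, 2.85]. Speed limits (rad/s): [2.79, 2.79, 3.14, 3.14, 3.14, 3.14].

INTERFACE

Orientations are given as a unit quaternion [x, y, z, w].
In Python, from rig import * gives the robot as it stands.
- The arm moves only by the tool drive_tool, never from a script. Its argument "plan" is a list of rows, each an object with "offset": the shift along the tool's x, y, z in cm, a list of three; "delta_rot": the turn, a rotation vector about the tool's x, y, z in degrees, a list of three; "jaw": the finger opening in cm, from 0 to 8.7. In form: [{"offset": [dx, dy, dz], "delta_rot": [wx, wy, wz], "jaw": jaw}, ...]. A call has exactly 8 rows; each row is the pose to reach, as a shift and turn from the pose commanded when the call began, along the tool's axes at that moment; what a row does not reach only later rows make up. A row lasts 1/12 s, in which the tool goes at most 41.7 mm and 7.16 degrees, less where a joint would pass 70% of its speed; a pose out of reach is approached as far as the arm can. A call with a gripper value outside its range is refused whole. The fingers move at their own pace and stop on an object; "squeeze" is the grip in N (left out, the last holds). Time passes only in rows, so rows that repeat a pose let the fingers close, or fill a call up. It gives the time, the measured TCP pose, the force and the opening at its end, in the units of the state.
- get_obs(): the state, without advancing time (a new reading comes with each control period).
- camera(name): name is "scene" or "top" or "wrist"; returns the picture (384x512x3 uint8, red, green, blue); there is no depth.
- calibration(name): a dict with "K" (3x3 intrinsics, pixels), "pose" (4x4, takes a point from camera to world coordinates); the wrist camera has in their place "tool_from_camera" (4x4, takes a point from camera to tool coordinates, whose origin is the TCP and whose axes are the tool frame's). Camera axes: x right, y down, z forward; pixel columns grow to the right and rows downward; lengths in m; the calibration is good to about 2 mm. A picture is of the moment at which its call begins: read the wrist's pose just before it. calibration takes no time and is no camera call.
- hand_in(): hands the job in, once; it reports no verdict.
The state is a dict: "time": time; "q": joint angles; "joint_velocities": joint speeds; "joint_torque": joint torques, N m; "position": TCP position; "tool_rot": TCP orientation; "ft_force": force on the tool from outside, world axes, zero at the start; "moment": the same for the moment, N m; "grip_width": finger opening in m.
Only numpy, scipy, OpenCV 4.12 (cv2) and the standard library are available. Lean on these libraries where they do the work, as an engineer would, in place of code of your own. Each camera call takes 0.05 s, during which the arm holds its last target.

TASK

The pollen sampler's drum unit is on its loading stand: wind its clock fully, turning the brass wing key on top clockwise in as many part turns as it takes until it comes to its stop. Then take the unit by the round steel clock housing under the key (not by the key), lift it straight up off the stand's pins without tipping it, and finish still holding it about a hand's breadth (10 cm) above the stand, over it, level and steady, so that I can slip its travel tin underneath. Keep off the cream-coloured sticky tape round the drum's rim, and leave the slide box, jar and yellow tub where they are.

Things in the scene. Friction and masses are not known exactly. Their poses are not given: they have to be found in the camera images.
- housing (a point): Centre (half-way up, on the axis) of the round steel clock housing of the drum unit: upright cylinder 56 mm in diameter, 42 mm tall, so its top face is 21 mm above this point and its foot, where it stands on the flat top of the drum, 21 mm below. z axis up along the unit's axis. The unit is loose, about 0.5 kg, centre of mass on the axis and below this point.
- sampler: The whole loose drum unit (clock housing, drum, tape, key). Origin at the centre of its underside, 55 mm below housing; z up. From below: square foot plate 66 mm wide, 12 mm tall, with two 10 mm holes that drop over the stand's pins and keep it from turning; aluminium drum 108 mm in diameter from 12 to 34 mm; clock housing 56 mm in diameter from 34 to 76 mm; wing key above, up to 100 mm.
- tape: Cream sticky sampling tape round the drum's rim, part of the unit: 110 mm in diameter, 19 mm tall, origin on the axis at its lower edge, 13.5 mm above the unit's underside. Must not be touched.
- key_grip (a point): Centre of the wing (half-way up) of the brass winding key on the unit's axis. The wing is a flat upright blade 38 mm long along this point's x axis, 6 mm thick along y and 20 mm tall (z up); its lower edge is 4 mm above the housing's top face, its centre 14 mm above that face. It turns with the key.
- clock_key (a joint): Turn of the winding key in rad: grows as the key turns clockwise seen from above, 0 run down, firm stop at 4.5 (fully wound). Starts between 0 and 1.5. At 0 the wing lies along the stand's x axis. Do not force it far past the stop: that prises the unit off its pins. A spring pulls it back more and more (up to 0.04 N m) but its click work holds it: turning takes up to about 0.1 N m; it stays where it is left when let go, but turns back if it is turned back.
- stand: Fixed loading stand: grey base 130 x 130 x 12 mm, pillar, round dark seat 72 mm in diameter with its top 48 mm above the bench. Origin at the centre of its underside, on the bench; z up. Two upright pins, 8 mm thick and 11 mm tall, stand on the seat 22 mm either side of the middle along x. When the unit is seated, its underside is 48 mm and housing 103 mm above this origin, on the same axis.
- slide_box_mid (a point): Centre of a loose pale-blue slide box, 102 x 86 x 34 mm. Leave alone.
- jar_mid (a point): Centre of a loose amber glass jar with black cap, 54 mm in diameter, 75 mm tall. Leave alone.
- tub_mid (a point): Centre of a loose open yellow plastic tub, 90 mm in diameter, 100 mm tall. Leave alone.
Mind the look-alikes: they are no part of the job. There is more than one size of the sampler; the job needs the smallest.

How it is judged:
On the way, in this order (a step that is already met when the one before it is completed fails the run):
1. the clock is fully wound while the unit sits on its stand (value of joint clock_key above 4.25 rad and z of housing in the frame of stand below 0.109 m), for 0.2 s.
2. the unit is lifted clear of the stand's pins (z of housing in the frame of stand above 0.143 m and contact force between sampler and stand below 0.05 N), for 0.2 s.
At the end, for the whole second after the job is handed in: Key within 0.25 rad of its stop; unit gripped by the clock housing (grasp point at most 6 mm above its top), 60 to 160 mm above its seat, within 40 mm of the stand axis and 0.09 rad of level, under 20 mm/s and 0.15 rad/s, off the stand; slide box, jar, tub within 20 mm of their starts (value of joint clock_key above 4.25 rad and z of housing in the frame of stand between 0.163 and 0.263 m and horizontal distance between housing and stand below 0.04 m and angle between housing's own z axis and vertical below 0.09 rad and linear speed of sampler below 0.02 m/s and angular speed of sampler below 0.15 rad/s and contact force between the fingers and sampler above 2 N and contact force between sampler and stand below 0.05 N and z of the grasp point in the frame of housing between -0.021 and 0.027 m and distance of each of slide_box_mid, jar_mid, tub_mid from where it was at the start of the episode below 0.02 m); the arm keeps its last pose, push and grip.
It fails at once if the sticky tape is touched by the robot (contact force between any of the fingers, the arm and tape above 0.3 N).
It fails at once if the unit is tipped by more than 0.25 rad (angle between housing's own z axis and vertical above 0.25 rad).
It fails at once if the slide box, jar or tub is shifted by 20 mm or knocked over (distance of any of slide_box_mid, jar_mid, tub_mid from where it was at the start of the episode above 0.02 m).
It also fails if it takes over 64 s, if anything falls off the work surface, if the arm or the gripper's body presses on something with over 40 N, if the wrist force passes 120 N, or if a joint passes its speed limit or range.

## Working session

There is one attempt and no reset: what is moved stays moved. The work goes in short steps, Python scripts to look and compute and a tool call to move; the robot and the scene stay as the last step left them, time stands still between calls to the robot, and variables do not carry over. Pictures are saved under pics/ and viewed, and the job is handed in when it is done.

Besides the shell and the picture viewer there is one more tool, called after "Request:" as name(argument=value, ...), one argument or row to a line, values as JSON. drive_tool: Moves the arm, as the interface text tells. Its arguments: {"type":"object","properties":{"plan":{"type":"array","items":{"type":"object","properties":{"offset":{"type":"array","items":{"type":"number"}},"delta_rot":{"type":"array","items":{"type":"number"}},"jaw":{"type":"number"}}}},"squeeze":{"type":"number"}},"required":["plan"]}

```bash
mkdir -p pics; ls
python3 - <<'E'
from rig import *
import cv2
o=get_obs();print(o)
for n in("scene","top","wrist"):
    cv2.imwrite(f"pics/a_{n}.png",camera(n)[:,:,::-1]);print(n,calibration(n))
E
```

```text
pics
{'time': 0.0, 'q': array([-1.31246976e+00,  5.28469496e-01,  1.43387657e+00, -2.00935522e-05,
        1.18138273e+00, -1.78501203e-01]), 'joint_velocities': array([ 0.00028663,  0.00027187,  0.00017811, -0.00024852,  0.00252859,
       -0.00105276]), 'joint_torque': array([ 1.22351361e-03, -4.40038705e+01, -1.76591384e+01,  6.34181849e-02,
        5.81452344e-02, -1.50739511e-04]), 'position': array([ 0.26425176, -0.56559758,  0.22157776]), 'tool_rot': array([ 8.43526098e-01, -5.37087127e-01, -7.91074333e-04, -7.17674866e-04]), 'ft_force': array([1.0405936 , 0.35027014, 0.42714212]), 'moment': array([ 0.0200394 , -0.00920085,  0.03095014]), 'grip_width': 0.08723006232307724}
scene {'K': array([[408.47122637,   0.        , 260.47584789],
       [  0.        , 408.47122637, 190.36795138],
       [  0.        ,   0.        ,   1.        ]]), 'pose': array([[-0.11370125,  0.59356142, -0.79671631,  1.25144721],
       [ 0.99339529,  0.08036855, -0.08189441,  0.1448698 ],
       [ 0.01542158, -0.80076572, -0.59877912,  0.64054282],
       [ 0.        ,  0.        ,  0.        ,  1.   
[... 257 characters left out ...]
973199, -0.02021379, -0.01128466,  0.08016806],
       [ 0.01402036, -0.14076635, -0.98994357,  0.93336129],
       [ 0.        ,  0.        ,  0.        ,  1.        ]])}
wrist {'K': array([[318.84310741,   0.        , 255.55467611],
       [  0.        , 318.84310741, 188.2350254 ],
       [  0.        ,   0.        ,   1.        ]]), 'tool_from_camera': array([[ 9.99999773e-01, -5.91715358e-04, -3.22916414e-04,
         1.03167577e-05],
       [ 6.60231314e-04,  9.56391687e-01,  2.92086467e-01,
        -8.12269185e-02],
       [ 1.36002525e-04, -2.92086614e-01,  9.56391861e-01,
        -1.61563535e-01],
       [ 0.00000000e+00,  0.00000000e+00,  0.00000000e+00,
         1.00000000e+00]])}
```

View pics/a_scene.png

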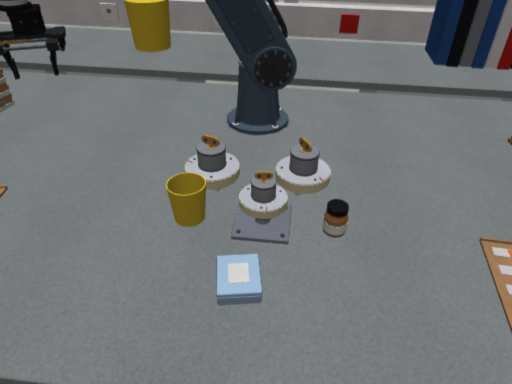

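View pics/a_top.png

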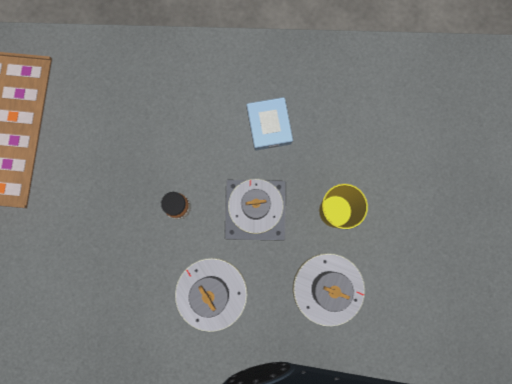

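View pics/a_wrist.png

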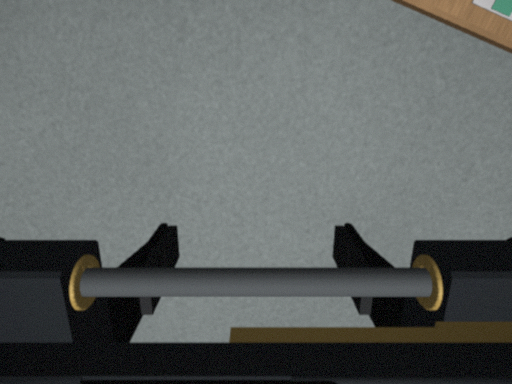

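```bash
cat > h.py <<'E'
from rig import *
import cv2, numpy as np
from scipy.spatial.transform import Rotation as R
def cast(cam,uv,z,pose=None):
    c=calibration(cam);P=c["pose"] if pose is None else pose
    d=P[:3,:3]@np.linalg.solve(c["K"],[uv[0],uv[1],1]);o=P[:3,3]
    return o+d*(z-o[2])/d[2]
def proj(cam,p,pose=None):
    c=calibration(cam);P=c["pose"] if pose is None else pose
    q=c["K"]@(P[:3,:3].T@(np.array(p)-P[:3,3]));return q[:2]/q[2]
def wpose(o):
    T=np.eye(4);T[:3,:3]=R.from_quat(o["tool_rot"]).as_matrix();T[:3,3]=o["position"]
    return T@calibration("wrist")["tool_from_camera"]
E
python3 - <<'E'
from h import *
im=cv2.imread("pics/a_top.png")
c=im[165:255,205:310];cv2.imwrite("pics/crop_top.png",cv2.resize(c,None,fx=7,fy=6.6,interpolation=cv2.INTER_CUBIC))
c=im[:,:]
s=cv2.imread("pics/a_scene.png")[160:250,215:310];cv2.imwrite("pics/crop_sc.png",cv2.resize(s,None,fx=6,fy=6,interpolation=cv2.INTER_CUBIC))
hsv=cv2.cvtColor(im,cv2.COLOR_BGR2HSV)
# drum: bright unsaturated
m=((hsv[...,2]>150)&(hsv[...,1]<80)).astype(np.uint8);m[:165]=0
for cn in cv2.findContours(m,0,2)[0]:
    if cv2.contourArea(cn)>500:
        print("drum",cv2.fitEllipse(cn),cv2.contourArea(cn),cast("top",cv2.fitEllipse(cn)[0],.082))
k=((hsv[...,1]>130)&(hsv[...,2]>60)&(hsv[...,0]<25)&(hsv[...,0]>5)).astype(np.uint8);k[:165]=0;k[:,:200]=0
for cn in cv2.findContours(k,0,2)[0]:
    if cv2.contourArea(cn)>15:
        r=cv2.minAreaRect(cn);b=cv2.boxPoints(r);print("key",r)
        w=np.array([cast("top",p,.145) for p in b]);print(w.mean(0));e=[w[1]-w[0],w[2]-w[1]];print([(np.linalg.norm(x),np.degrees(np.arctan2(x[1],x[0]))) for x in e])
E
```

```text
drum ((210.58570861816406, 294.54571533203125), (71.16893768310547, 72.54127502441406), 13.768038749694824) 4053.5 [0.34958258 0.15864201 0.082     ]
drum ((329.00225830078125, 289.5577392578125), (69.77144622802734, 72.22906494140625), 167.8447723388672) 3956.0 [ 0.363044   -0.07171662  0.082     ]
drum ((255.22662353515625, 205.66107177734375), (53.7454719543457, 54.32682800292969), 96.97171783447266) 2287.0 [0.52479386 0.07537873 0.082     ]
key ((208.05001831054688, 297.6499938964844), (25.298221588134766, 10.435516357421875), 71.56504821777344)
[0.3499909  0.15721802 0.145     ]
[(np.float64(0.018633921665372845), np.float64(-70.77966079723745)), (np.float64(0.044709941973113614), np.float64(-159.37916207385842))]
key ((335.94305419921875, 292.6806945800781), (24.133394241333008, 10.131804466247559), 39.289405822753906)
[ 0.36263322 -0.07297953  0.145     ]
[(np.float64(0.01832591170192377), np.float64(-39.64014142653039)), (np.float64(0.04279386396021717), np.float64(-128.20727801076168))]
key ((324.04718017578125, 217.08493041992188), (20.591259002685547, 4.467915058135986), 60.945396423339844)
[ 0.49902001 -0.05192399  0.145     ]
[(np.float64(0.008387402369248996), np.float64(-60.02206263182099)), (np.float64(0.03781939771720608), np.float64(-150.86982074804075))]
key ((256.0, 202.5), (7.0, 18.0), 90.0)
[0.52360976 0.07440826 0.145     ]
[(np.float64(0.03342004414377242), np.float64(-88.84101975020766)), (np.float64(0.013075714273365924), np.float64(-179.0778818634206))]
key ((348.45440673828125, 203.8815460205078), (40.8314094543457, 31.324018478393555), 61.821407318115234)
[ 0.52470335 -0.09748116  0.145     ]
[(np.float64(0.05957651775526762), np.float64(-60.776411380843385)), (np.float64(0.07560743109184588), np.float64(-152.4312911652928))]
```

View pics/crop_top.png

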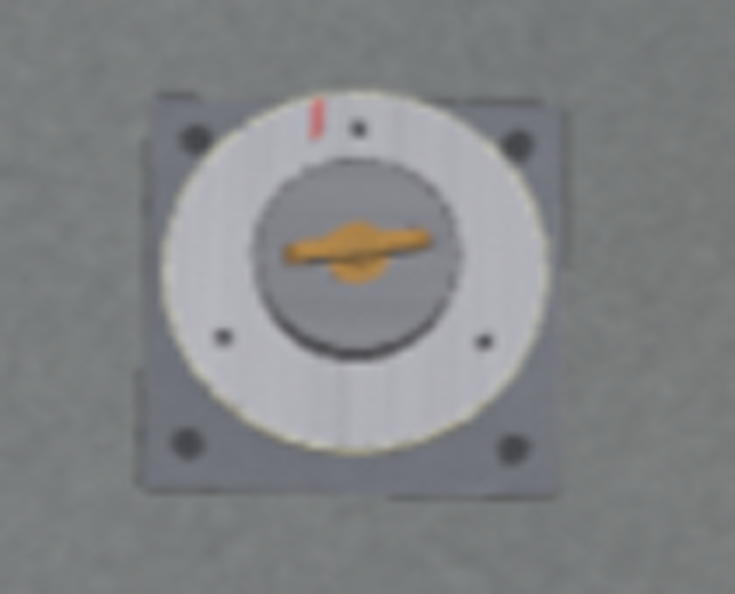

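View pics/crop_sc.png

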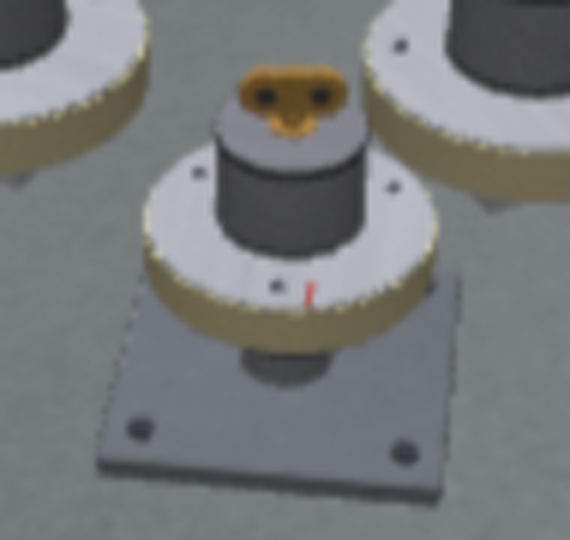

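```bash
cat >> h.py <<'E'
def xang(o): 
    m=R.from_quat(o["tool_rot"]).as_matrix(); return np.degrees(np.arctan2(m[1,0],m[0,0]))
def to(p,ang,o=None):
    "tool-frame offset cm and rotvec deg to world TCP p with tool x at ang deg, pointing down"
    o=o or get_obs();m=R.from_quat(o["tool_rot"])
    a=np.radians(ang);t=np.array([[np.cos(a),np.sin(a),0],[np.sin(a),-np.cos(a),0],[0,0,-1]])
    off=m.inv().apply(np.array(p)-o["position"])*100
    rv=np.degrees((m.inv()*R.from_matrix(t)).as_rotvec())
    print("offset",off.round(2),"rot",rv.round(2));return off,rv
E
python3 - <<'E'
from h import *
# base square and key ends by eye from crop (7 / 6.6 scale)
f=lambda x,y:(205+x/7-.0,165+y/6.6)
for n,a,b,z in(("key",(287,256),(433,238),.145),("base bottom",(142,486),(555,494),.012),("base top",(160,95),(565,100),.012),("left",(150,95),(140,486),.012),("right",(567,105),(557,494),.012)):
    A=cast("top",f(*a),z);B=cast("top",f(*b),z);d=B-A;print(n,A,B,(A+B)/2,np.degrees(np.arctan2(d[1],d[0])),np.linalg.norm(d))
o=get_obs();print(o["time"],xang(o));to([.525,.075,.27],7)
E
```

```text
key [0.5208267  0.09289469 0.145     ] [0.526697   0.05431683 0.145     ] [0.52376185 0.07360576 0.145     ] -81.34781076247764 0.03902194340524309
base bottom [0.46046261 0.13766219 0.012     ] [0.46026929 0.01130606 0.012     ] [0.46036595 0.07448413 0.012     ] -90.08765972662437 0.1263562857306864
base top [0.58914889 0.13580623 0.012     ] [0.59010775 0.009446   0.012     ] [0.58962832 0.07262612 0.012     ] -89.56523012044347 0.12636386752961942
left [0.58908386 0.13891971 0.012     ] [0.46045105 0.13827279 0.012     ] [0.52476746 0.13859625 0.012     ] -179.71184818304798 0.12863443141988473
right [0.5884414  0.00880561 0.012     ] [0.46028086 0.01069334 0.012     ] [0.52436113 0.00974948 0.012     ] 179.1561262246389 0.1281744411841667
0.15 -64.97171906092493
offset [-47.04 -50.73  -4.73] rot [-7.000e-02  7.000e-02 -7.197e+01]
```

Request:
drive_tool(
  plan=[
    {"offset":[-1,-1,-1],"delta_rot":[0,0,-2],"jaw":8.7},
    {"offset":[-3,-3,-2.5],"delta_rot":[0,0,-5],"jaw":8.7},
    {"offset":[-5.5,-6,-4],"delta_rot":[0,0,-9],"jaw":8.7},
    {"offset":[-8,-8.7,-4.8],"delta_rot":[0,0,-13],"jaw":8.7},
    {"offset":[-10.5,-11.4,-4.8],"delta_rot":[0,0,-17],"jaw":8.7},
    {"offset":[-13,-14,-4.8],"delta_rot":[0,0,-21],"jaw":8.7},
    {"offset":[-15.5,-16.7,-4.8],"delta_rot":[0,0,-25],"jaw":8.7},
    {"offset":[-18,-19.4,-4.8],"delta_rot":[0,0,-29],"jaw":8.7},
  ],
)

```text
time: 0.82
position: [0.3643, -0.3183, 0.2713]
tool_rot: [0.952, -0.307, 0.0, -0.0]
ft_force: [0.7, 0.0, -0.5]
grip_width: 0.0871
```

```bash
python3 -c "
from h import *
o=get_obs();print(o['time'],o['position'],xang(o));to([.525,.075,.27],8.7)"
```

```text
0.8167 [ 0.36427864 -0.3182921   0.27128883] -35.69707897823469
offset [ -9.9  -41.32   0.14] rot [-1.00e-02 -3.00e-02 -4.44e+01]
```

Request:
drive_tool(
  plan=[
    {"offset":[-0.7,-2.7,0],"delta_rot":[0,0,-3],"jaw":8.7},
    {"offset":[-1.4,-5.7,0],"delta_rot":[0,0,-7],"jaw":8.7},
    {"offset":[-2.2,-8.7,0],"delta_rot":[0,0,-11],"jaw":8.7},
    {"offset":[-3,-11.7,0],"delta_rot":[0,0,-15],"jaw":8.7},
    {"offset":[-3.7,-14.7,0],"delta_rot":[0,0,-19],"jaw":8.7},
    {"offset":[-4.4,-17.7,0],"delta_rot":[0,0,-23],"jaw":8.7},
    {"offset":[-5.1,-20.7,0],"delta_rot":[0,0,-27],"jaw":8.7},
    {"offset":[-5.8,-23.7,0],"delta_rot":[0,0,-31],"jaw":8.7},
  ],
)

```text
time: 1.48
position: [0.456, -0.0928, 0.2712]
tool_rot: [0.999, -0.041, 0.0, -0.0]
ft_force: [0.0, -0.3, 0.1]
grip_width: 0.0868
```

```bash
python3 -c "
from h import *
o=get_obs();print(o['time'],o['position'],xang(o));to([.525,.075,.27],8.7)"
```

```text
1.4833 [ 0.45602246 -0.0928019   0.27123097] -4.667770201044372
offset [  5.51 -17.29   0.13] rot [-1.000e-02 -2.000e-02 -1.337e+01]
```

Request:
drive_tool(
  plan=[
    {"offset":[0.8,-2.6,0],"delta_rot":[0,0,-2],"jaw":8.7},
    {"offset":[1.7,-5.4,0],"delta_rot":[0,0,-5],"jaw":8.7},
    {"offset":[2.6,-8.2,0],"delta_rot":[0,0,-8],"jaw":8.7},
    {"offset":[3.5,-11,0],"delta_rot":[0,0,-10],"jaw":8.7},
    {"offset":[4.3,-13.6,0],"delta_rot":[0,0,-12],"jaw":8.7},
    {"offset":[5,-15.6,0],"delta_rot":[0,0,-13.3],"jaw":8.7},
    {"offset":[5.5,-17.2,0],"delta_rot":[0,0,-13.3],"jaw":8.7},
    {"offset":[5.5,-17.2,0],"delta_rot":[0,0,-13.3],"jaw":8.7},
  ],
)

```text
time: 2.15
position: [0.5262, 0.0747, 0.2712]
tool_rot: [0.997, 0.075, 0.001, -0.001]
ft_force: [-0.6, -0.3, -0.2]
grip_width: 0.087
```

```bash
python3 -c "
from h import *
o=get_obs();print(o['time'],o['position'],xang(o),o['q'])
im=camera('wrist')[:,:,::-1];cv2.imwrite('pics/b_wrist.png',im)
P=wpose(o)
print(proj('wrist',[.524,.0745,.145],P),proj('wrist',[.524,.0745,.124],P))"
```

```text
2.15 [0.52618191 0.0746743  0.27117005] 8.615530008581814 [-0.07035472  0.34322987  1.60763436  0.00168727  1.18964148 -0.22135179]
[252.31936237 180.92927737] [252.48917193 175.28073325]
```

View pics/b_wrist.png

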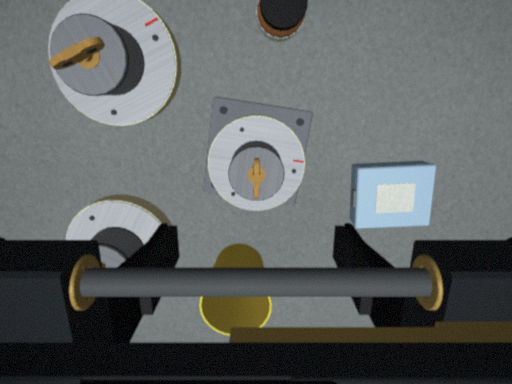

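```bash
cat > mk.py <<'E'
from h import *
def meas(fn,o,zk=.148,roi=(200,100,310,215)):
    im=cv2.imread(fn);P=wpose(o);hsv=cv2.cvtColor(im,cv2.COLOR_BGR2HSV)
    k=((hsv[...,1]>130)&(hsv[...,2]>60)&(hsv[...,0]<25)&(hsv[...,0]>5)).astype(np.uint8)
    z=np.zeros_like(k);x0,y0,x1,y1=roi;z[y0:y1,x0:x1]=1;k*=z
    pts=cv2.findNonZero(k);r=cv2.minAreaRect(pts);b=cv2.boxPoints(r)
    e=[b[1]-b[0],b[2]-b[1]];L=max(e,key=lambda v:np.hypot(*v));L=L/np.hypot(*L);c=np.array(r[0])
    A=cast("wrist",c-L*8,zk,P);B=cast("wrist",c+L*8,zk,P);d=B-A
    print("key",r,cast("wrist",c,zk-.01,P),"ang",np.degrees(np.arctan2(d[1],d[0])))
    m=((hsv[...,2]>150)&(hsv[...,1]<60)).astype(np.uint8)*z
    cn=max(cv2.findContours(m,0,2)[0],key=cv2.contourArea);E=cv2.fitEllipse(cv2.convexHull(cn));print("drum",E,cast("wrist",E[0],.082,P))
E
python3 - <<'E'
from mk import *
o=get_obs();meas("pics/b_wrist.png",o)
im=cv2.imread("pics/b_wrist.png")[100:220,190:320];cv2.imwrite("pics/b_crop.png",cv2.resize(im,None,fx=5,fy=5,interpolation=cv2.INTER_CUBIC))
E
```

```text
key ((256.0, 177.5), (37.0, 14.0), 90.0) [0.52638719 0.07475688 0.138     ] ang -81.43867658183459
drum ((255.9198760986328, 162.67861938476562), (95.63716125488281, 97.84112548828125), 88.55587768554688) [0.52606815 0.076884   0.082     ]
```

View pics/b_crop.png

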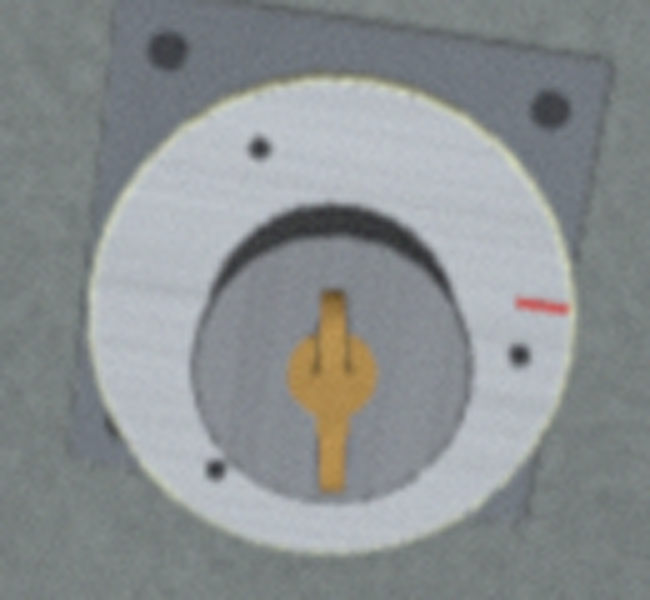

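Request:
drive_tool(
  plan=[
    {"offset":[0,-0.1,1],"delta_rot":[0,0,0],"jaw":4},
    {"offset":[0,-0.1,3],"delta_rot":[0,0,0],"jaw":4},
    {"offset":[0,-0.1,5.5],"delta_rot":[0,0,0],"jaw":4},
    {"offset":[0,-0.1,8],"delta_rot":[0,0,0],"jaw":4},
    {"offset":[0,-0.1,10],"delta_rot":[0,0,0],"jaw":4},
    {"offset":[0,-0.1,11.5],"delta_rot":[0,0,0],"jaw":4},
    {"offset":[0,-0.1,12.2],"delta_rot":[0,0,0],"jaw":4},
    {"offset":[0,-0.1,12.2],"delta_rot":[0,0,0],"jaw":4},
  ],
)

```text
time: 2.87
position: [0.5239, 0.0715, 0.1467]
tool_rot: [0.997, 0.072, -0.002, -0.0]
ft_force: [-0.1, -0.4, 0.3]
grip_width: 0.0436
```

```bash
python3 -c "
from h import *
o=get_obs();print(o['time'],o['position'],xang(o),o['grip_width'],o['ft_force'],o['moment'])
im=camera('wrist')[:,:,::-1];cv2.imwrite('pics/c_wrist.png',im)
im=camera('scene')[:,:,::-1];cv2.imwrite('pics/c_scene.png',cv2.resize(im[120:260,190:340],None,fx=4,fy=4))
"
```

```text
2.8667 [0.52393148 0.07152549 0.14674798] 8.261092199135541 0.04361243901050924 [-0.07024125 -0.35896291  0.34267424] [ 0.00050467 -0.09116889  0.03844043]
```

View pics/c_wrist.png

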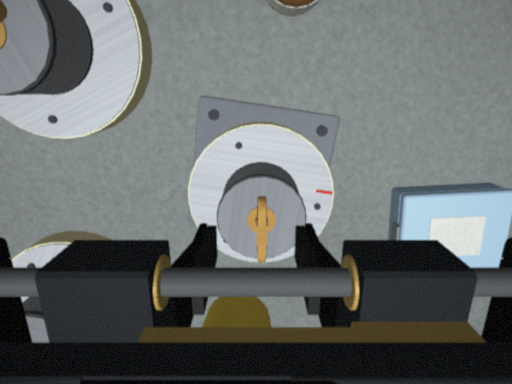

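View pics/c_scene.png

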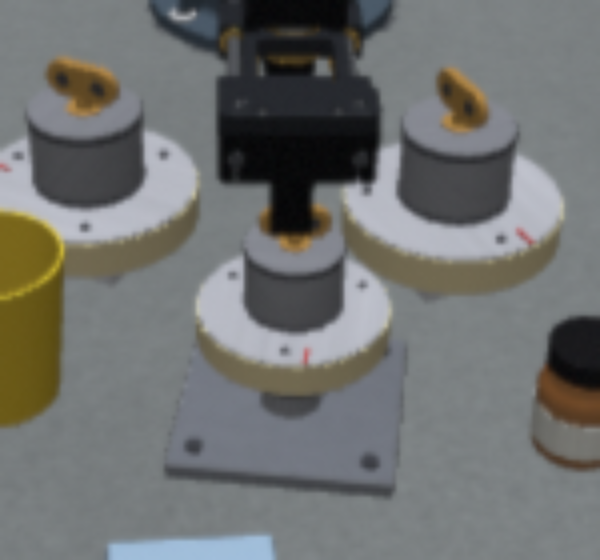

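```bash
python3 -c "
from mk import *
o=get_obs();print(o['time'],o['position'],xang(o),o['joint_velocities'].round(3))
camera('top');o=get_obs();print(o['time'],o['position'],xang(o),o['tool_rot'])
cv2.imwrite('pics/c2.png',camera('wrist')[:,:,::-1]);meas('pics/c2.png',o,roi=(185,100,340,280))
to([.526,.0755,.129],8.6)
"
```

```text
2.9667 [0.52588983 0.07178811 0.14881638] 8.288300479514682 [ 0.006 -0.018 -0.018 -0.001 -0.001  0.002]
3.0167 [0.52642908 0.07190524 0.14936281] 8.30033311948593 [9.97377495e-01 7.23705712e-02 7.83091267e-04 1.43442330e-04]
key ((283.9637451171875, 247.44107055664062), (108.82360076904297, 51.53913116455078), 37.32551956176758) [0.54533031 0.06521682 0.138     ] ang -31.360515446178518
drum ((256.51226806640625, 191.4261932373047), (137.40370178222656, 146.09922790527344), 90.16584014892578) [0.52670737 0.08029193 0.082     ]
offset [-0.02 -0.36  2.06] rot [ 0.03 -0.12 -0.29]
```

```bash
python3 -c "
from mk import *
o=get_obs();meas('pics/c2.png',o,roi=(225,185,300,264))
P=wpose(o)
im=cv2.imread('pics/c2.png')[110:290,170:350];cv2.imwrite('pics/c2c.png',cv2.resize(im,None,fx=3.3,fy=3.3))
for z in(.148,.128):
  for d in(-.019,.019): print(z,d,proj('wrist',[.526+d*.15,.0755-d*.988,z],P))
"
```

```text
key ((256.5, 227.0), (62.0, 25.0), 90.0) [0.5272783  0.07605284 0.138     ] ang -81.67924986910955
drum ((256.20794677734375, 220.47793579101562), (85.40904998779297, 90.6553726196289), 95.1815185546875) [0.53014862 0.0568873  0.082     ]
0.148 -0.019 [253.92796846 202.94583948]
0.148 0.019 [254.44128776 264.9243632 ]
0.128 -0.019 [254.01026553 191.77043167]
0.128 0.019 [254.47079406 248.52918849]
```

View pics/c2c.png

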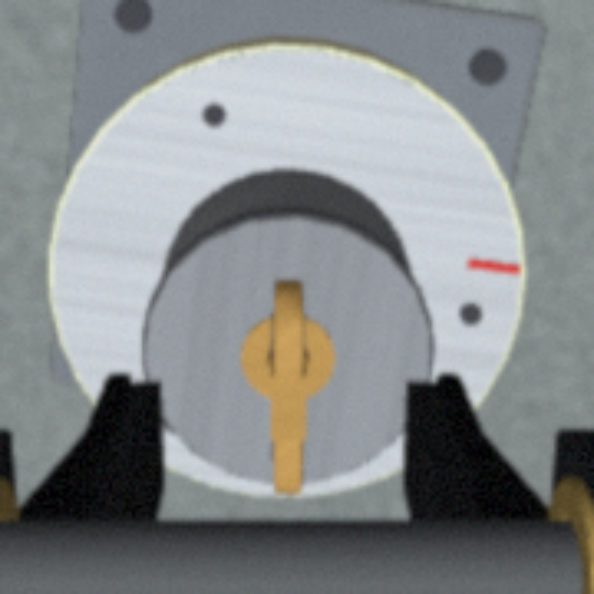

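Request:
drive_tool(
  plan=[
    {"offset":[0,-0.1,0.2],"delta_rot":[0,0,0],"jaw":3},
    {"offset":[0,-0.2,0.4],"delta_rot":[0,0,0],"jaw":2.5},
    {"offset":[0,-0.3,0.7],"delta_rot":[0,0,0],"jaw":2.5},
    {"offset":[0,-0.4,1],"delta_rot":[0,0,0],"jaw":2.5},
    {"offset":[0,-0.4,1.3],"delta_rot":[0,0,-0.3],"jaw":2.5},
    {"offset":[0,-0.4,1.5],"delta_rot":[0,0,-0.3],"jaw":2.5},
    {"offset":[0,-0.4,1.5],"delta_rot":[0,0,-0.3],"jaw":2.5},
    {"offset":[0,-0.4,1.5],"delta_rot":[0,0,-0.3],"jaw":2.5},
  ],
)

```text
time: 3.73
position: [0.5252, 0.0763, 0.1333]
tool_rot: [0.997, 0.075, -0.0, -0.0]
ft_force: [-0.6, -0.7, 0.4]
grip_width: 0.0251
```

```bash
python3 -c "
from mk import *
o=get_obs();print(o['time'],o['position'],xang(o),o['joint_velocities'].round(3),o['ft_force'])
cv2.imwrite('pics/d.png',camera('wrist')[:,:,::-1]);meas('pics/d.png',o,roi=(225,185,300,264))
im=cv2.imread('pics/d.png')[110:290,170:350];cv2.imwrite('pics/dc.png',cv2.resize(im,None,fx=3.3,fy=3.3))
o=get_obs();to([.527,.0762,.129],8.6)
"
```

```text
3.7333 [0.52519749 0.07630678 0.13326695] 8.631867138608106 [-0.002 -0.004 -0.006  0.001 -0.     0.   ] [-0.60360068 -0.7036639   0.40247369]
key ((258.84423828125, 238.063720703125), (48.54915237426758, 27.850553512573242), 67.7509765625) [0.52689331 0.08129398 0.138     ] ang -60.81895826103566
drum ((259.2833251953125, 229.62559509277344), (77.84606170654297, 82.4730224609375), 85.304443359375) [0.53084855 0.06124524 0.082     ]
offset [0.16 0.03 0.44] rot [-0.    0.01  0.03]
```

View pics/dc.png

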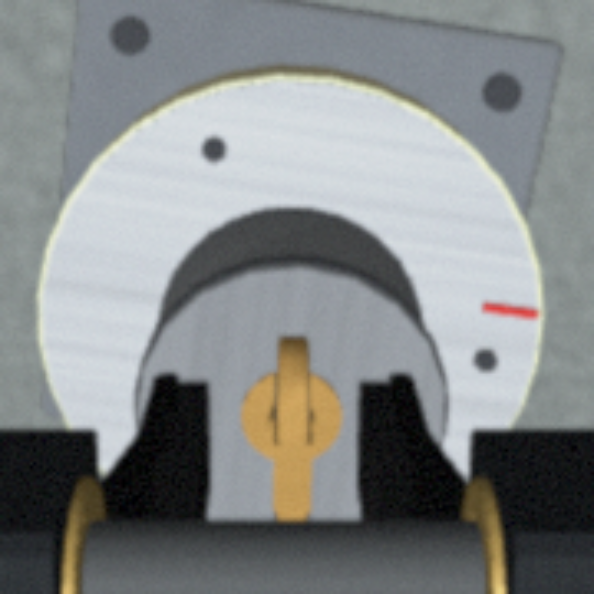

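Request:
drive_tool(
  plan=[
    {"offset":[0.1,0,0.2],"delta_rot":[0,0,0],"jaw":2.5},
    {"offset":[0.17,0,0.4],"delta_rot":[0,0,0],"jaw":2.5},
    {"offset":[0.17,0,0.4],"delta_rot":[0,0,0],"jaw":2},
    {"offset":[0.17,0,0.4],"delta_rot":[0,0,0],"jaw":1},
    {"offset":[0.17,0,0.4],"delta_rot":[0,0,0],"jaw":0.3},
    {"offset":[0.17,0,0.4],"delta_rot":[0,0,0],"jaw":0},
    {"offset":[0.17,0,0.4],"delta_rot":[0,0,0],"jaw":0},
    {"offset":[0.17,0,0.4],"delta_rot":[0,0,0],"jaw":0},
  ],
  squeeze=30,
)

```text
time: 4.45
position: [0.5266, 0.0765, 0.1295]
tool_rot: [0.997, 0.075, -0.0, 0.0]
ft_force: [-0.8, -0.1, 1.1]
grip_width: 0.0058
```

```bash
python3 -c "
from mk import *
o=get_obs();print(o['time'],o['position'],xang(o),o['ft_force'],o['moment'],o['grip_width'],o['q'][5])
"
```

```text
4.45 [0.5266102  0.07649395 0.1295385 ] 8.628201637019966 [-0.84776282 -0.0665156   1.08152528] [-0.04760607  0.04280695 -0.07606224] 0.005840996951426095 -0.2162657869887198
```

Request:
drive_tool(
  plan=[
    {"offset":[0,0,0],"delta_rot":[0,0,2],"jaw":0},
    {"offset":[0,0,0],"delta_rot":[0,0,6],"jaw":0},
    {"offset":[0,0,0],"delta_rot":[0,0,10],"jaw":0},
    {"offset":[0,0,0],"delta_rot":[0,0,14],"jaw":0},
    {"offset":[0,0,0],"delta_rot":[0,0,18],"jaw":0},
    {"offset":[0,0,0],"delta_rot":[0,0,22],"jaw":0},
    {"offset":[0,0,0],"delta_rot":[0,0,26],"jaw":0},
    {"offset":[0,0,0],"delta_rot":[0,0,30],"jaw":0},
  ],
)

```text
time: 5.12
position: [0.5272, 0.0765, 0.1296]
tool_rot: [0.982, -0.187, 0.0, 0.0]
ft_force: [1.3, 0.1, -0.7]
grip_width: 0.006
```

```bash
python3 -c "
from mk import *
o=get_obs();print(o['time'],o['position'],xang(o),o['ft_force'],o['moment'],o['grip_width'],o['q'][5])
cv2.imwrite('pics/e.png',camera('wrist')[:,:,::-1][90:290,150:370])
"
```

```text
5.1167 [0.52724296 0.07646645 0.12957003] -21.54230019866818 [ 1.31163607  0.14087389 -0.73453528] [-0.09548438 -0.09205869  0.08999395] 0.006049038424923262 0.3103991762826549
```

View pics/e.png

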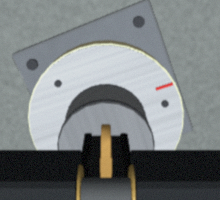

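Request:
drive_tool(
  plan=[
    {"offset":[0,0,0],"delta_rot":[0,0,5],"jaw":0},
    {"offset":[0,0,0],"delta_rot":[0,0,10],"jaw":0},
    {"offset":[0,0,0],"delta_rot":[0,0,15],"jaw":0},
    {"offset":[0,0,0],"delta_rot":[0,0,20],"jaw":0},
    {"offset":[0,0,0],"delta_rot":[0,0,25],"jaw":0},
    {"offset":[0,0,0],"delta_rot":[0,0,30],"jaw":0},
    {"offset":[0,0,0],"delta_rot":[0,0,35],"jaw":0},
    {"offset":[0,0,0],"delta_rot":[0,0,40],"jaw":0},
  ],
)

```text
time: 5.83
position: [0.5276, 0.0761, 0.1296]
tool_rot: [0.859, -0.511, 0.001, 0.0]
ft_force: [0.5, -1.0, -0.4]
grip_width: 0.0061
```

Request:
drive_tool(
  plan=[
    {"offset":[0,0,0],"delta_rot":[0,0,5],"jaw":0},
    {"offset":[0,0,0],"delta_rot":[0,0,10],"jaw":0},
    {"offset":[0,0,0],"delta_rot":[0,0,15],"jaw":0},
    {"offset":[0,0,0],"delta_rot":[0,0,20],"jaw":0},
    {"offset":[0,0,0],"delta_rot":[0,0,25],"jaw":0},
    {"offset":[0,0,0],"delta_rot":[0,0,28],"jaw":0},
    {"offset":[0,0,0],"delta_rot":[0,0,30],"jaw":0},
    {"offset":[0,0,0],"delta_rot":[0,0,30],"jaw":0},
  ],
)

```text
time: 6.5
position: [0.5277, 0.0759, 0.1297]
tool_rot: [-0.699, 0.715, -0.001, 0.0]
ft_force: [1.9, -1.5, -1.3]
grip_width: 0.0056
```

```bash
python3 -c "
from mk import *
o=get_obs();print(o['time'],o['position'],xang(o),o['ft_force'],o['moment'],o['grip_width'],o['q'])
cv2.imwrite('pics/f.png',camera('wrist')[:,:,::-1][90:290,150:370])
"
```

```text
6.5 [0.52771179 0.07587979 0.12968228] -91.3050745172453 [ 1.90146379 -1.54585715 -1.29192722] [-0.47835972 -0.13273058 -0.00205654] 0.0056322564320984946 [-6.62943342e-02  5.38403774e-01  1.75152141e+00 -1.43004339e-03
  8.50118962e-01  1.52822183e+00]
```

View pics/f.png

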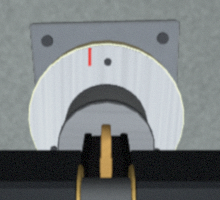

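Request:
drive_tool(
  plan=[
    {"offset":[0,0,0],"delta_rot":[0,0,0],"jaw":1.5},
    {"offset":[0,0,0],"delta_rot":[0,0,0],"jaw":2.5},
    {"offset":[0,0,0],"delta_rot":[0,0,0],"jaw":2.5},
    {"offset":[0,0,-1],"delta_rot":[0,0,0],"jaw":2.5},
    {"offset":[0,0,-2.5],"delta_rot":[0,0,0],"jaw":2.5},
    {"offset":[0,0,-4],"delta_rot":[0,0,0],"jaw":2.5},
    {"offset":[0,0,-4.5],"delta_rot":[0,0,-5],"jaw":2.5},
    {"offset":[0,0,-4.5],"delta_rot":[0,0,-12],"jaw":2.5},
  ],
)

```text
time: 7.22
position: [0.5281, 0.0768, 0.1769]
tool_rot: [0.771, -0.637, 0.001, -0.001]
ft_force: [0.2, -0.1, -0.8]
grip_width: 0.0248
```

Request:
drive_tool(
  plan=[
    {"offset":[0,0,0],"delta_rot":[0,0,-7],"jaw":2.5},
    {"offset":[0,0,0],"delta_rot":[0,0,-14],"jaw":2.5},
    {"offset":[0,0,0],"delta_rot":[0,0,-21],"jaw":2.5},
    {"offset":[0,0,0],"delta_rot":[0,0,-28],"jaw":2.5},
    {"offset":[0,0,0],"delta_rot":[0,0,-35],"jaw":2.5},
    {"offset":[0,0,0],"delta_rot":[0,0,-42],"jaw":2.5},
    {"offset":[0,0,0],"delta_rot":[0,0,-49],"jaw":2.5},
    {"offset":[0,0,0],"delta_rot":[0,0,-56],"jaw":2.5},
  ],
)

```text
time: 7.88
position: [0.5268, 0.0768, 0.1752]
tool_rot: [0.98, -0.199, 0.0, -0.0]
ft_force: [1.1, -0.2, -0.7]
grip_width: 0.0252
```

Request:
drive_tool(
  plan=[
    {"offset":[0,0,0],"delta_rot":[0,0,-7],"jaw":2.5},
    {"offset":[0,0,0],"delta_rot":[0,0,-14],"jaw":2.5},
    {"offset":[0,0,0],"delta_rot":[0,0,-21],"jaw":2.5},
    {"offset":[0,0,0],"delta_rot":[0,0,-28],"jaw":2.5},
    {"offset":[0,0,0],"delta_rot":[0,0,-35],"jaw":2.5},
    {"offset":[0,0,0],"delta_rot":[0,0,-42],"jaw":2.5},
    {"offset":[0,0,0],"delta_rot":[0,0,-49],"jaw":2.5},
    {"offset":[0,0,0],"delta_rot":[0,0,-56],"jaw":2.5},
  ],
)

```text
time: 8.55
position: [0.5268, 0.0768, 0.1752]
tool_rot: [0.959, 0.284, 0.0, -0.0]
ft_force: [0.7, 0.4, -0.0]
grip_width: 0.0249
```

Request:
drive_tool(
  plan=[
    {"offset":[0,0,0],"delta_rot":[0,0,-7],"jaw":2.5},
    {"offset":[0,0,0],"delta_rot":[0,0,-14],"jaw":2.5},
    {"offset":[0,0,0],"delta_rot":[0,0,-21],"jaw":2.5},
    {"offset":[0,0,0],"delta_rot":[0,0,-28],"jaw":2.5},
    {"offset":[0,0,0],"delta_rot":[0,0,-35],"jaw":2.5},
    {"offset":[0,0,0],"delta_rot":[0,0,-42],"jaw":2.5},
    {"offset":[0,0,0],"delta_rot":[0,0,-49],"jaw":2.5},
    {"offset":[0,0,0],"delta_rot":[0,0,-56],"jaw":2.5},
  ],
)

```text
time: 9.22
position: [0.5268, 0.0768, 0.1752]
tool_rot: [0.713, 0.701, 0.0, -0.0]
ft_force: [0.1, -0.2, -0.2]
grip_width: 0.0251
```

```bash
python3 -c "
from mk import *
o=get_obs();print(o['time'],o['position'],xang(o),o['ft_force'],o['moment'],o['grip_width'],o['q'])
cv2.imwrite('pics/g.png',camera('wrist')[:,:,::-1])
cv2.imwrite('pics/g_top.png',camera('top')[:,:,::-1])
meas('pics/g.png',o,roi=(215,150,300,260))
o=get_obs();to([.527,.0762,.1297],88.7,o)
"
```

```text
9.2167 [0.52681957 0.07681506 0.17521699] 88.99958742926965 [ 0.13001801 -0.24034047 -0.17697354] [ 0.10868865 -0.15407275  0.01177167] 0.02506247974203527 [-6.54141804e-02  4.68216909e-01  1.71384425e+00  3.50489070e-04
  9.59465897e-01 -1.61895116e+00]
key ((254.0, 216.0), (54.0, 22.0), 90.0) [0.52714175 0.07607033 0.138     ] ang -1.1200063475463946
drum ((257.88165283203125, 189.7401885986328), (103.50208282470703, 136.27621459960938), 176.6626739501953) [0.52620124 0.07910587 0.082     ]
offset [-0.06  0.01  4.55] rot [ 0.01 -0.01 -0.06]
```

View pics/g.png

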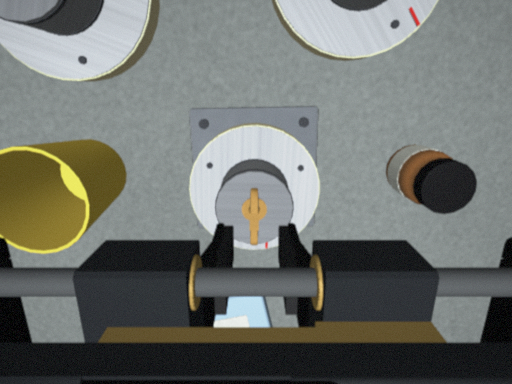

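Request:
drive_tool(
  plan=[
    {"offset":[-0.07,0,1],"delta_rot":[0,0,0],"jaw":2.5},
    {"offset":[-0.07,0,2.5],"delta_rot":[0,0,0],"jaw":2.5},
    {"offset":[-0.07,0,3.8],"delta_rot":[0,0,0],"jaw":2.5},
    {"offset":[-0.07,0,4.5],"delta_rot":[0,0,0],"jaw":2.5},
    {"offset":[-0.07,0,4.5],"delta_rot":[0,0,0],"jaw":1.5},
    {"offset":[-0.07,0,4.5],"delta_rot":[0,0,0],"jaw":0.5},
    {"offset":[-0.07,0,4.5],"delta_rot":[0,0,0],"jaw":0},
    {"offset":[-0.07,0,4.5],"delta_rot":[0,0,0],"jaw":0},
  ],
  squeeze=30,
)

```text
time: 9.98
position: [0.5276, 0.0758, 0.1302]
tool_rot: [0.716, 0.698, 0.0, 0.001]
ft_force: [-0.2, -1.5, 0.8]
grip_width: 0.006
```

Request:
drive_tool(
  plan=[
    {"offset":[0,0,0],"delta_rot":[0,0,0],"jaw":0},
    {"offset":[0,0,0],"delta_rot":[0,0,2],"jaw":0},
    {"offset":[0,0,0],"delta_rot":[0,0,5],"jaw":0},
    {"offset":[0,0,0],"delta_rot":[0,0,10],"jaw":0},
    {"offset":[0,0,0],"delta_rot":[0,0,15],"jaw":0},
    {"offset":[0,0,0],"delta_rot":[0,0,20],"jaw":0},
    {"offset":[0,0,0],"delta_rot":[0,0,25],"jaw":0},
    {"offset":[0,0,0],"delta_rot":[0,0,30],"jaw":0},
  ],
)

```text
time: 10.65
position: [0.5275, 0.0753, 0.1302]
tool_rot: [0.873, 0.488, 0.0, 0.001]
ft_force: [0.1, -0.7, 0.2]
grip_width: 0.0055
```

```bash
python3 -c "
from mk import *
o=get_obs();print(o['time'],o['position'],xang(o),o['ft_force'],o['moment'],o['grip_width'],o['q'][5],o['joint_torque'])
"
```

```text
10.65 [0.52748436 0.07532502 0.13020407] 58.414597723438604 [ 0.14982012 -0.70100593  0.21737777] [-0.25350283 -0.15982912  0.04044068] 0.005503501008364167 -1.0861070063847351 [  0.80964239 -38.60207677 -12.00591266   0.46436205   0.08881067
  -0.58891246]
```

Request:
drive_tool(
  plan=[
    {"offset":[0,0,0],"delta_rot":[0,0,4],"jaw":0},
    {"offset":[0,0,0],"delta_rot":[0,0,9],"jaw":0},
    {"offset":[0,0,0],"delta_rot":[0,0,14],"jaw":0},
    {"offset":[0,0,0],"delta_rot":[0,0,19],"jaw":0},
    {"offset":[0,0,0],"delta_rot":[0,0,24],"jaw":0},
    {"offset":[0,0,0],"delta_rot":[0,0,29],"jaw":0},
    {"offset":[0,0,0],"delta_rot":[0,0,33],"jaw":0},
    {"offset":[0,0,0],"delta_rot":[0,0,36],"jaw":0},
  ],
)

```text
time: 11.32
position: [0.5272, 0.0751, 0.1302]
tool_rot: [0.981, 0.195, 0.0, 0.001]
ft_force: [-0.9, -2.1, 0.6]
grip_width: 0.0059
```

```bash
python3 -c "
from mk import *
o=get_obs();print(o['time'],o['position'],xang(o),o['ft_force'],o['moment'],o['grip_width'],o['q'][5],o['joint_torque'])
"
```

```text
11.3167 [0.52720125 0.07514219 0.13022229] 22.4892530649154 [-0.85077393 -2.05601351  0.61043506] [-0.41951687  0.03284277  0.13639779] 0.00585978051662154 -0.45887074927873706 [  1.10246625 -38.38878036 -12.20486552   0.66423336  -0.07078275
  -0.21362511]
```

Request:
drive_tool(
  plan=[
    {"offset":[0,0,0],"delta_rot":[0,0,0.5],"jaw":0},
    {"offset":[0,0,0],"delta_rot":[0,0,1.5],"jaw":0},
    {"offset":[0,0,0],"delta_rot":[0,0,2.5],"jaw":0},
    {"offset":[0,0,0],"delta_rot":[0,0,3.5],"jaw":0},
    {"offset":[0,0,0],"delta_rot":[0,0,4.5],"jaw":0},
    {"offset":[0,0,0],"delta_rot":[0,0,5],"jaw":0},
    {"offset":[0,0,0],"delta_rot":[0,0,5.5],"jaw":0},
    {"offset":[0,0,0],"delta_rot":[0,0,6],"jaw":0},
  ],
)

```text
time: 11.98
position: [0.5272, 0.0752, 0.1302]
tool_rot: [0.989, 0.145, 0.0, 0.001]
ft_force: [-1.6, -4.8, 5.1]
grip_width: 0.0058
```

```bash
python3 -c "
from mk import *
o=get_obs();print(o['time'],o['position'],xang(o),o['ft_force'],o['moment'],o['grip_width'],o['q'][5],o['joint_torque'])
cv2.imwrite('pics/i.png',camera('wrist')[:,:,::-1][90:290,150:370])
"
```

```text
11.9833 [0.52718206 0.0752471  0.13020755] 16.62802910595488 [-1.64044192 -4.78136946  5.05101393] [-0.83996954  0.21544052  0.09740364] 0.005794221154189879 -0.3567121620372015 [ 2.10468918e+00 -3.60936069e+01 -1.17914817e+01  1.16550788e+00
 -3.63840926e-01  2.92697386e-02]
```

View pics/i.png

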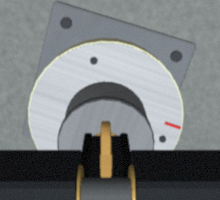

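Request:
drive_tool(
  plan=[
    {"offset":[0,0,0],"delta_rot":[0,0,0.5],"jaw":0},
    {"offset":[0,0,0],"delta_rot":[0,0,1],"jaw":0},
    {"offset":[0,0,0],"delta_rot":[0,0,1.5],"jaw":0},
    {"offset":[0,0,0],"delta_rot":[0,0,2],"jaw":0},
    {"offset":[0,0,0],"delta_rot":[0,0,2.5],"jaw":0},
    {"offset":[0,0,0],"delta_rot":[0,0,3],"jaw":0},
    {"offset":[0,0,0],"delta_rot":[0,0,3],"jaw":0},
    {"offset":[0,0,0],"delta_rot":[0,0,3],"jaw":0},
  ],
)

```text
time: 12.7
position: [0.5271, 0.0752, 0.1302]
tool_rot: [0.993, 0.119, 0.0, 0.001]
ft_force: [-1.4, -4.0, 6.1]
grip_width: 0.0056
```

```bash
python3 -c "
from mk import *
o=get_obs();print(o['time'],o['position'],xang(o),o['ft_force'],o['moment'],o['grip_width'],o['q'][5],o['joint_torque'])
cv2.imwrite('pics/j.png',camera('wrist')[:,:,::-1][90:290,150:370])
"
```

```text
12.7 [0.52714134 0.07521296 0.13019468] 13.644868570736218 [-1.41626817 -4.00133403  6.10363108] [-0.82123086  0.16154969  0.09876787] 0.005645748862431208 -0.3047084087572244 [  2.14810275 -36.07475996 -11.81054682   1.16269916  -0.38006483
   0.07641322]
```

View pics/j.png

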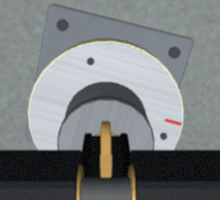

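Request:
drive_tool(
  plan=[
    {"offset":[0,0,0],"delta_rot":[0,0,0.5],"jaw":0},
    {"offset":[0,0,0],"delta_rot":[0,0,1],"jaw":0},
    {"offset":[0,0,0],"delta_rot":[0,0,1.5],"jaw":0},
    {"offset":[0,0,0],"delta_rot":[0,0,2],"jaw":0},
    {"offset":[0,0,0],"delta_rot":[0,0,2.5],"jaw":0},
    {"offset":[0,0,0],"delta_rot":[0,0,3],"jaw":0},
    {"offset":[0,0,0],"delta_rot":[0,0,3],"jaw":0},
    {"offset":[0,0,0],"delta_rot":[0,0,3],"jaw":0},
  ],
)

```text
time: 13.42
position: [0.5271, 0.0752, 0.1302]
tool_rot: [0.996, 0.093, 0.0, 0.001]
ft_force: [-2.9, -4.8, 6.6]
grip_width: 0.0059
```

```bash
python3 -c "
from mk import *
o=get_obs();print(o['time'],o['position'],xang(o),o['ft_force'],o['moment'],o['grip_width'],o['q'][5],o['joint_torque'])
"
```

```text
13.4167 [0.52712651 0.07523919 0.13021271] 10.649085429221325 [-2.89939519 -4.78222029  6.64229033] [-0.8589655   0.2706345   0.04888117] 0.00587449316492519 -0.25236918797812685 [  2.15895787 -36.05612397 -11.83344215   1.17262635  -0.39857321
   0.07673866]
```

```bash
cat > red.py <<'E'
from mk import *
def red(im,P):
    hsv=cv2.cvtColor(im,cv2.COLOR_BGR2HSV)
    m=(((hsv[...,0]<6)|(hsv[...,0]>172))&(hsv[...,1]>110)&(hsv[...,2]>90)).astype(np.uint8)
    n,l,s,c=cv2.connectedComponentsWithStats(m)
    for i in range(1,n):
        if s[i,4]>12:
            w=cast("wrist",c[i],.082,P);d=w-[.527,.0758,.082]
            if np.hypot(*d[:2])<.06: print("red",c[i],w,np.degrees(np.arctan2(d[1],d[0])))
E
python3 -c "
from red import *
o=get_obs();im=camera('wrist')[:,:,::-1].copy();cv2.imwrite('pics/k.png',im)
red(im,wpose(o))
def T(p,a):
    P=np.eye(4);a=np.radians(a);P[:3,:3]=[[np.cos(a),np.sin(a),0],[np.sin(a),-np.cos(a),0],[0,0,-1]];P[:3,3]=p;return P@calibration('wrist')['tool_from_camera']
for f,p,a in(('b_wrist',[.5262,.0747,.2712],8.6),('d',[.5252,.0763,.1333],8.63),('g',[.5268,.0768,.1752],89)):
    red(cv2.imread('pics/%s.png'%f),T(p,a))
cv2.imwrite('pics/k_sc.png',cv2.resize(camera('scene')[:,:,::-1][120:260,190:340],None,fx=4,fy=4))
"
```

```text
red [323.14285714 208.4       ] [0.57407337 0.08582369 0.082     ] 12.020888440096709
red [324.28571429 203.62857143] [0.5733702  0.08789542 0.082     ] 14.619535727354126
```

View pics/k_sc.png

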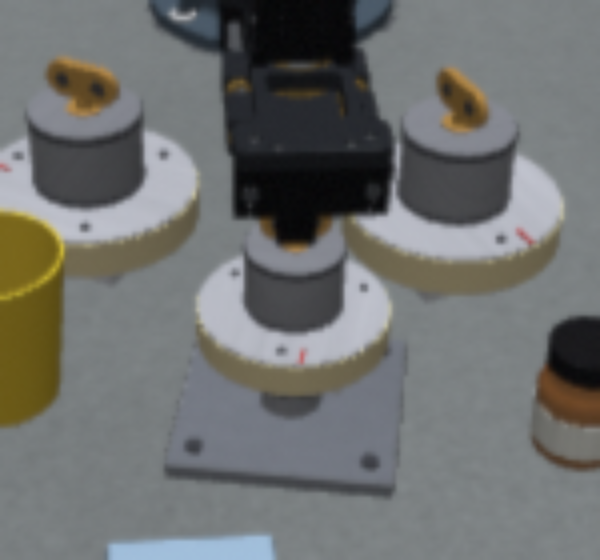

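View pics/k.png

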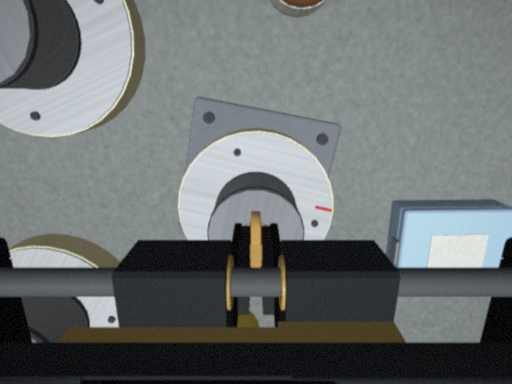

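Request:
drive_tool(
  plan=[
    {"offset":[0,0,0],"delta_rot":[0,0,0.5],"jaw":0},
    {"offset":[0,0,0],"delta_rot":[0,0,1],"jaw":0},
    {"offset":[0,0,0],"delta_rot":[0,0,1.5],"jaw":0},
    {"offset":[0,0,0],"delta_rot":[0,0,2],"jaw":0},
    {"offset":[0,0,0],"delta_rot":[0,0,2.5],"jaw":0},
    {"offset":[0,0,0],"delta_rot":[0,0,3],"jaw":0},
    {"offset":[0,0,0],"delta_rot":[0,0,3],"jaw":0},
    {"offset":[0,0,0],"delta_rot":[0,0,3],"jaw":0},
  ],
)

```text
time: 14.18
position: [0.5271, 0.0752, 0.1302]
tool_rot: [0.998, 0.067, 0.0, 0.001]
ft_force: [-2.3, -3.8, 6.3]
grip_width: 0.0061
```

```bash
python3 -c "
from red import *
o=get_obs();print(o['time'],o['position'],xang(o),o['ft_force'],o['moment'],o['grip_width'],o['q'][5],o['joint_torque'])
im=camera('wrist')[:,:,::-1].copy();cv2.imwrite('pics/l.png',im)
red(im,wpose(o));o=get_obs();print(o['moment'],o['ft_force'])
"
```

```text
14.1833 [0.52707672 0.07520323 0.13018374] 7.724312795738173 [-2.27933563 -3.75502148  6.28469166] [-0.81244053  0.20384142  0.42013801] 0.006094699162026543 -0.20091028455070153 [  1.76847909 -36.0564208  -11.85996294   1.30545616  -0.41092356
   0.36859782]
red [323.3030303  205.42424242] [0.57414996 0.0856079  0.082     ] 11.750805075957858
[-0.77779403  0.23109584  0.36299357] [-1.33608893 -5.10098153  5.09140574]
```

View pics/l.png

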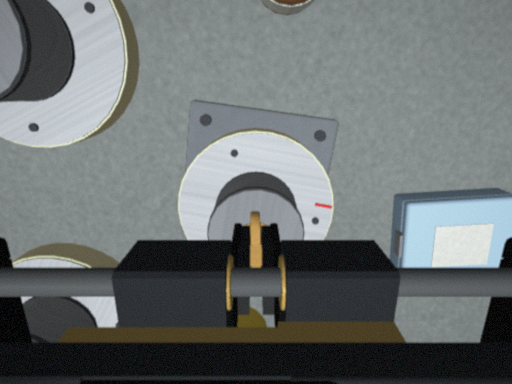

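Request:
drive_tool(
  plan=[
    {"offset":[0,0,0],"delta_rot":[0,0,-1],"jaw":0},
    {"offset":[0,0,0],"delta_rot":[0,0,-2],"jaw":0},
    {"offset":[0,0,0],"delta_rot":[0,0,-2],"jaw":1},
    {"offset":[0,0,0],"delta_rot":[0,0,-2],"jaw":2},
    {"offset":[0,0,0],"delta_rot":[0,0,-2],"jaw":2.5},
    {"offset":[0,0,-1],"delta_rot":[0,0,-2],"jaw":2.5},
    {"offset":[0,0,-3],"delta_rot":[0,0,-2],"jaw":4},
    {"offset":[0,0,-4.5],"delta_rot":[0,0,-2],"jaw":6},
  ],
)

```text
time: 14.9
position: [0.5268, 0.0763, 0.1754]
tool_rot: [0.996, 0.084, -0.0, -0.0]
ft_force: [0.1, 0.3, -0.6]
grip_width: 0.0315
```

Request:
drive_tool(
  plan=[
    {"offset":[0,0,-1],"delta_rot":[0,0,0],"jaw":8.7},
    {"offset":[0,0,-2],"delta_rot":[0,0,0],"jaw":8.7},
    {"offset":[0,0,-2],"delta_rot":[0,0,0],"jaw":8.7},
    {"offset":[0,0,-2],"delta_rot":[0,0,0],"jaw":8.7},
    {"offset":[0,0,-2],"delta_rot":[0,0,0],"jaw":8.7},
    {"offset":[0,0,-2],"delta_rot":[0,0,0],"jaw":8.7},
    {"offset":[0,0,-2],"delta_rot":[0,0,0],"jaw":8.7},
    {"offset":[0,0,-2],"delta_rot":[0,0,0],"jaw":8.7},
  ],
)

```text
time: 15.57
position: [0.5266, 0.0758, 0.1939]
tool_rot: [0.996, 0.084, -0.001, -0.0]
ft_force: [0.4, -0.4, -1.4]
grip_width: 0.0826
```

```bash
python3 -c "
from red import *
o=get_obs();print(o['time'],o['position'],xang(o),o['ft_force'],o['moment'],o['grip_width'])
im=camera('wrist')[:,:,::-1].copy();cv2.imwrite('pics/m.png',im)
red(im,wpose(o));meas('pics/m.png',o,roi=(210,140,310,250))
to([.527,.0758,.092],9,get_obs())
"
```

```text
15.5667 [0.52661906 0.07582493 0.19388876] 9.619978515679714 [ 0.38365629 -0.4038728  -1.35424654] [-0.02671113 -0.09785081  0.00222754] 0.0825972599369299
red [309.68181818 183.45454545] [0.57448548 0.08562607 0.082     ] 11.691095085256592
key ((256.0, 206.5), (49.0, 20.0), 90.0) [0.52744058 0.07641454 0.138     ] ang -80.39451014352822
drum ((256.0393371582031, 181.22396850585938), (118.51927947998047, 122.765380859375), 89.17279815673828) [0.52693516 0.07968012 0.082     ]
offset [4.00e-02 1.00e-02 1.02e+01] rot [-0.02  0.07  0.62]
```

View pics/m.png

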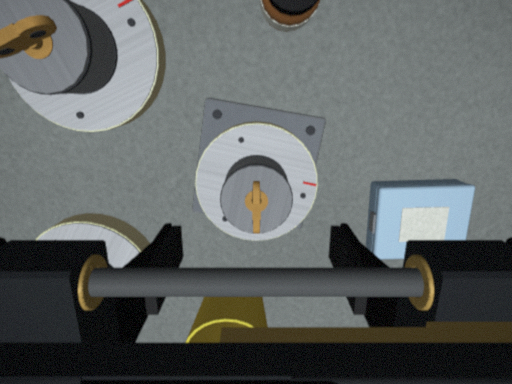

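Request:
drive_tool(
  plan=[
    {"offset":[0.05,0,1],"delta_rot":[0,0,0],"jaw":8.7},
    {"offset":[0.05,0,2.5],"delta_rot":[0,0,0],"jaw":8.7},
    {"offset":[0.05,0,4],"delta_rot":[0,0,0],"jaw":8.7},
    {"offset":[0.05,0,5.5],"delta_rot":[0,0,0],"jaw":8.7},
    {"offset":[0.05,0,7],"delta_rot":[0,0,0],"jaw":8.7},
    {"offset":[0.05,0,8],"delta_rot":[0,0,0],"jaw":8.7},
    {"offset":[0.05,0,8.5],"delta_rot":[0,0,0],"jaw":8.7},
    {"offset":[0.05,0,8.5],"delta_rot":[0,0,0],"jaw":8.7},
  ],
)

```text
time: 16.28
position: [0.5266, 0.076, 0.1081]
tool_rot: [0.996, 0.084, -0.001, -0.0]
ft_force: [0.9, 0.1, -0.4]
grip_width: 0.0873
```

```bash
python3 -c "
from red import *
camera('top')
o=get_obs();print(o['time'],o['position'],xang(o),o['ft_force'],o['grip_width'])
cv2.imwrite('pics/n.png',camera('wrist')[:,:,::-1])
to([.527,.0758,.092],9.6,get_obs())
"
```

```text
16.3333 [0.52721189 0.07592418 0.10898162] 9.625639667080314 [-0.17341606 -0.16464312 -0.50368274] 0.0867725851763678
offset [-0.08 -0.    1.76] rot [ 0.   -0.02  0.03]
```

View pics/n.png

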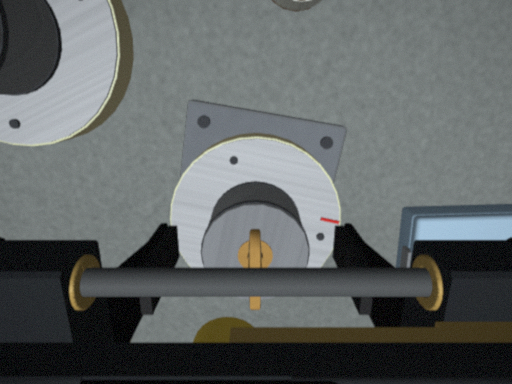

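Request:
drive_tool(
  plan=[
    {"offset":[0,0,0.4],"delta_rot":[0,0,0],"jaw":8.7},
    {"offset":[0,0,0.9],"delta_rot":[0,0,0],"jaw":8.7},
    {"offset":[0,0,1.3],"delta_rot":[0,0,0],"jaw":8.7},
    {"offset":[0,0,1.6],"delta_rot":[0,0,0],"jaw":8.2},
    {"offset":[0,0,1.6],"delta_rot":[0,0,0],"jaw":7.7},
    {"offset":[0,0,1.6],"delta_rot":[0,0,0],"jaw":7.2},
    {"offset":[0,0,1.6],"delta_rot":[0,0,0],"jaw":6.7},
    {"offset":[0,0,1.6],"delta_rot":[0,0,0],"jaw":6.2},
  ],
  squeeze=40,
)

```text
time: 17.05
position: [0.5276, 0.0759, 0.0937]
tool_rot: [0.996, 0.084, 0.0, 0.0]
ft_force: [-0.5, -1.1, 0.1]
grip_width: 0.0671
```

Request:
drive_tool(
  plan=[
    {"offset":[0,0,0],"delta_rot":[0,0,0],"jaw":5.9},
    {"offset":[0,0,0],"delta_rot":[0,0,0],"jaw":5.6},
    {"offset":[0,0,0],"delta_rot":[0,0,0],"jaw":5.3},
    {"offset":[0,0,0],"delta_rot":[0,0,0],"jaw":5},
    {"offset":[0,0,0],"delta_rot":[0,0,0],"jaw":4.5},
    {"offset":[0,0,0],"delta_rot":[0,0,0],"jaw":4},
    {"offset":[0,0,0],"delta_rot":[0,0,0],"jaw":4},
    {"offset":[0,0,0],"delta_rot":[0,0,0],"jaw":4},
  ],
)

```text
time: 17.72
position: [0.5269, 0.0759, 0.0936]
tool_rot: [0.996, 0.084, -0.001, 0.0]
ft_force: [-2.7, -1.8, 3.6]
grip_width: 0.0551
```

```bash
python3 -c "
from red import *
o=get_obs();print(o['time'],o['position'],xang(o),o['ft_force'],o['moment'],o['grip_width'])
cv2.imwrite('pics/p.png',cv2.resize(camera('scene')[:,:,::-1][120:260,190:340],None,fx=4,fy=4))
"
```

```text
17.7167 [0.52691098 0.07586455 0.09359383] 9.643520618225029 [-2.66123119 -1.75232922  3.56913012] [-0.18903396  0.45686315  0.03215174] 0.05505947504062054
```

View pics/p.png

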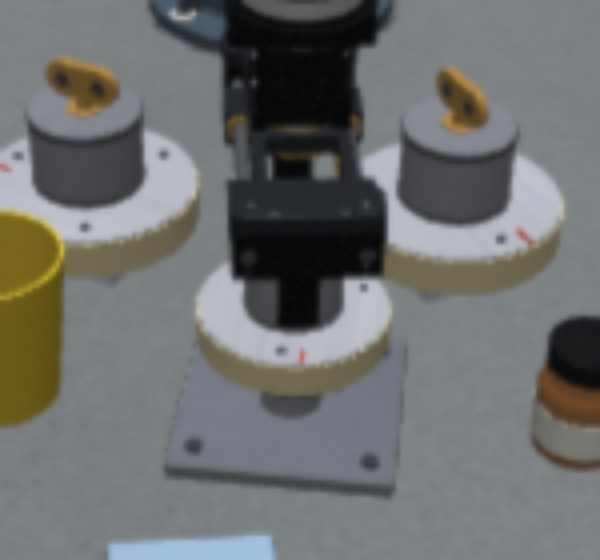

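Request:
drive_tool(
  plan=[
    {"offset":[0,0,-0.2],"delta_rot":[0,0,0],"jaw":4},
    {"offset":[0,0,-0.5],"delta_rot":[0,0,0],"jaw":4},
    {"offset":[0,0,-0.9],"delta_rot":[0,0,0],"jaw":4},
    {"offset":[0,0,-1.3],"delta_rot":[0,0,0],"jaw":4},
    {"offset":[0,0,-1.8],"delta_rot":[0,0,0],"jaw":4},
    {"offset":[0,0,-2.3],"delta_rot":[0,0,0],"jaw":4},
    {"offset":[0,0,-2.8],"delta_rot":[0,0,0],"jaw":4},
    {"offset":[0,0,-3.2],"delta_rot":[0,0,0],"jaw":4},
  ],
)

```text
time: 18.43
position: [0.5279, 0.076, 0.1264]
tool_rot: [0.996, 0.084, 0.001, 0.0]
ft_force: [0.4, 0.4, -5.0]
grip_width: 0.0553
```

```bash
python3 -c "
from red import *
o=get_obs();print(o['time'],o['position'],xang(o),o['ft_force'],o['moment'],o['grip_width'])
cv2.imwrite('pics/q.png',cv2.resize(camera('scene')[:,:,::-1][120:260,190:340],None,fx=4,fy=4))
"
```

```text
18.4333 [0.52788041 0.07600043 0.1264424 ] 9.62370190949378 [ 0.35803069  0.35317505 -4.99687141] [ 0.01795579 -0.10507567  0.00973686] 0.05525678279297815
```

View pics/q.png

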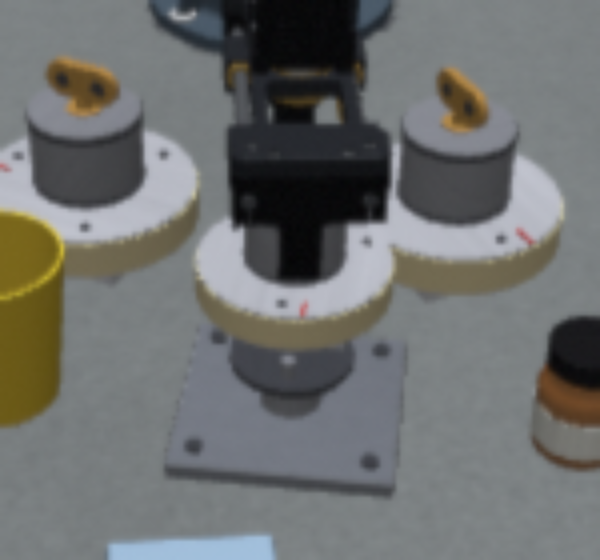

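Request:
drive_tool(
  plan=[
    {"offset":[0,0,-0.5],"delta_rot":[0,0,0],"jaw":4},
    {"offset":[0,0,-1.4],"delta_rot":[0,0,0],"jaw":4},
    {"offset":[0,0,-2.5],"delta_rot":[0,0,0],"jaw":4},
    {"offset":[0,0,-3.7],"delta_rot":[0,0,0],"jaw":4},
    {"offset":[0,0,-4.9],"delta_rot":[0,0,0],"jaw":4},
    {"offset":[0,0,-5.9],"delta_rot":[0,0,0],"jaw":4},
    {"offset":[0,0,-6.5],"delta_rot":[0,0,0],"jaw":4},
    {"offset":[0,0,-6.8],"delta_rot":[0,0,0],"jaw":4},
  ],
)

```text
time: 19.15
position: [0.5279, 0.0759, 0.1948]
tool_rot: [0.996, 0.084, 0.001, 0.0]
ft_force: [0.1, 0.6, -4.7]
grip_width: 0.0552
```

Request:
drive_tool(
  plan=[
    {"offset":[0,0,0],"delta_rot":[0,0,0],"jaw":4},
    {"offset":[0,0,0],"delta_rot":[0,0,0],"jaw":4},
    {"offset":[0,0,0],"delta_rot":[0,0,0],"jaw":4},
    {"offset":[0,0,0],"delta_rot":[0,0,0],"jaw":4},
    {"offset":[0,0,0],"delta_rot":[0,0,0],"jaw":4},
    {"offset":[0,0,0],"delta_rot":[0,0,0],"jaw":4},
    {"offset":[0,0,0],"delta_rot":[0,0,0],"jaw":4},
    {"offset":[0,0,0],"delta_rot":[0,0,0],"jaw":4},
  ],
)

```text
time: 19.82
position: [0.5274, 0.0759, 0.1934]
tool_rot: [0.996, 0.084, -0.0, -0.0]
ft_force: [0.2, -0.3, -5.0]
grip_width: 0.055
```

```bash
python3 -c "
from red import *
o=get_obs();print(o['time'],o['position'],o['tool_rot'],o['joint_velocities'].round(4),o['ft_force'],o['grip_width'])
a=camera('scene')[:,:,::-1];cv2.imwrite('pics/r.png',cv2.resize(a[40:320,130:380],None,fx=2.1,fy=2.1))
cv2.imwrite('pics/r_w.png',camera('wrist')[:,:,::-1]);cv2.imwrite('pics/r_top.png',camera('top')[:,:,::-1])
print(get_obs()['position'])
"
```

```text
19.8167 [0.52742526 0.07591534 0.19338218] [ 9.96472261e-01  8.39226213e-02 -1.60847131e-04 -1.59333598e-05] [-0.0013 -0.002  -0.0031 -0.001  -0.0003  0.0016] [ 0.18415648 -0.31137239 -4.98926337] 0.05501727179983476
[0.52746932 0.07593319 0.19352515]
```

View pics/r.png

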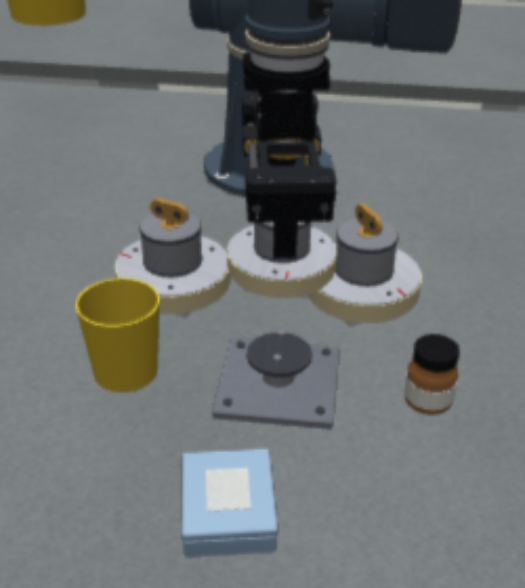

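View pics/r_w.png

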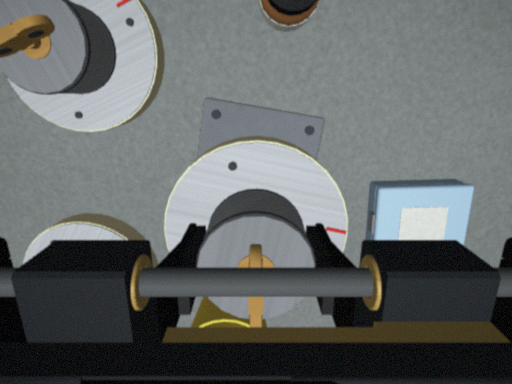

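View pics/r_top.png

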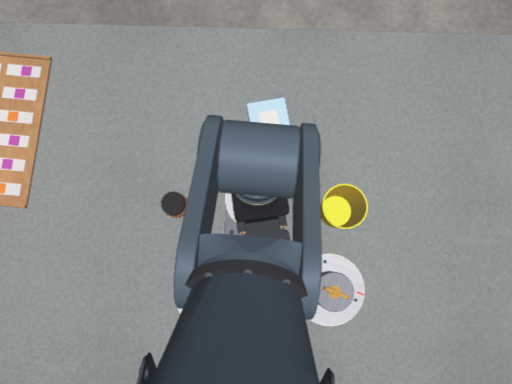

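Steady, level, 10 cm up; jar (174,205), tub (345,207) and box are unmoved in the top view. Handing in.

```bash
python3 -c "
from rig import *
print(hand_in());o=get_obs();print(o['time'],o['position'],o['ft_force'],o['grip_width'])"
```

```text
the job is handed in; nothing more can be done
None
the job is handed in; nothing more can be done
```

The clock is wound to its stop, and the arm is holding the unit by its steel housing about 10 cm above the stand. I chose the small unit on the grey stand, at pixel (256,205) in the top view. I handed the job in at about 20 s, and no verdict came back.

**Winding:** I turned the key clockwise in two part turns, about 100° and then about 80°. At the end the twisting moment jumped from about 0.05 to 0.4 N m. After I let go, the wing's angle put the key at about 4.5 rad.

**Lifting:** I gripped the housing at 55 mm opening with the grip set to 40 N, and lifted it straight up 10 cm. The fingers stayed above the drum's rim throughout.

**Last checks:**
- **Load and steadiness:** the wrist carries 5.0 N, joint speeds are near zero, and the tool points straight down.
- **Position:** the unit is over the stand, with its pins and seat clear below.
- **Other items:** the jar, tub and slide box look unmoved in the pictures; I did not measure them again.

**What disagreed:**
- **Unit turned slightly:** it turned about 3° clockwise within the slack of its pins while I wound it, and it stayed on its seat.
- **Axis position:** the camera estimates of the unit's axis differed by 2–4 mm. The readings from the key agreed to about 1 mm, so I used those.

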